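# Lay the lids of the turned boxes in the drying rack in the order of their boxes

### The arm

A 6-joint arm with a two-finger parallel gripper is mounted at the origin on the work surface. World frame = base frame: x ahead of the robot, y to its left, z up, the work surface at z = 0. Lengths are in m, angles in rad, forces in N, time in s.
With the tool pointing down it reaches from about 0.425 to 1.125 m from the base axis. Payload 14.9 kg.
Tool frame: the origin (TCP) lies on the centre line of the jaws, within the pads' length; the fingertips stand 25 mm ahead of it and the grasp point (between the pads) lies 6 mm ahead of it; z points along the fingers, y is the line along which they close (so a half turn about z gives the same grasp; the last joint's range is limited). The gripper opens to 91 mm and grips with 3 to 60 N. Pads are 32 mm wide; open, the fingers measure 118 mm over their backs; the gripper's body (76 mm by 178 mm) begins 60 mm behind the grasp point.
Start: joints at [1.207, 0.379, 1.734, -0, 1.028, -0.033], TCP at [0.227, 0.662, 0.219] pointing down, gripper open.
Joint ranges: [-2.77, 2.77], [-0.74, 2.19], [0, 2.66], [-1.06, 4.2], [0.31, 2.87], [-3.08, 3.08]. Speed limits (rad/s): [1.89, 1.89, 2.39, 3.14, 3.14, 3.14].

### API

Orientations are given as [roll, pitch, yaw] about the fixed x, y, z axes, in that order (R = Rz(yaw) Ry(pitch) Rx(roll)).
In Python, from station import move_pose, move_l, movej, grip, pause, solve_ik, camera, PlanningError, finish_job, read_time_s, read_qpos, read_qd, read_effort, read_eef_pos, read_eef_rot, read_wrist_force, read_torque, read_finger_gap, read_gripper_force gives the robot as it stands. Calls block until the motion is done:
- move_pose(position, orientation): joint-space move of the TCP to a pose.
- move_l(position, speed=0.15, rotation=None, max_force=None): straight line of the TCP; rotation=None keeps the orientation; speed is the mean speed in m/s. With max_force (N) it stops when the force on the tool has changed by that much, and returns True; else False.
- movej(angles): joint-space move.
- grip(opening, grip_force=None): opening from 0.0 (shut) to 1.0 (fully open); grip_force is the grip in N (None keeps the last); returns when the fingers have stopped.
- pause(seconds).
- solve_ik(position, orientation): joint angles nearest the present ones, or None.
- camera(name): name is "side" or "top"; returns a dict with "image" (384x512x3 uint8, blue, green, red), "depth" (384x512 float32, m along the optical axis (not along the pixel's ray), 0 where there is no reading), "fx", "fy", "cx", "cy" (pixels), "R" (3x3) and "t" (3): a world point X has camera coordinates R X + t. Camera axes: x right, y down, z forward; pixel columns grow to the right and rows downward; lengths in m; the calibration is good to about 2 mm. A picture is of the moment at which its call begins.
A pose or a line that the arm cannot do raises PlanningError and nothing moves.
- finish_job(): hands the job in; it is judged then, once.
Readings, each from a call of its own:
- read_time_s(): time.
- read_qpos(): joint angles.
- read_qd(): joint speeds.
- read_effort(): joint torques, N m.
- read_eef_pos(): TCP position.
- read_eef_rot(): TCP orientation.
- read_wrist_force(): force on the tool from outside, world axes, zero at the start.
- read_torque(): the same for the moment, N m.
- read_finger_gap(): opening from 0.0 (shut) to 1.0 (fully open).
- read_gripper_force(): force on a finger pad.
Only numpy, scipy, OpenCV 4.12 (cv2) and the standard library are available. Lean on these libraries where they do the work, as an engineer would, in place of code of your own. Each camera call takes 0.05 s, during which the arm holds its last target. There are 200 camera calls.

### The job

Four turned wooden boxes stand in a row in the carrying tray with their lids on; they are to be finished with the lids off. Lift the lid off each box and set it down flat, knob up, in the empty slatted drying rack, one lid to a compartment and in the same left-to-right order as the boxes stand, so that every lid can be matched to its own box again. Leave the boxes standing upright where they are in the tray.

Things in the scene. Friction and masses are not known exactly. Their poses are not given: they have to be found in the camera images.
- straight_knob (a point): Lid of straight_box, pale wood, plate 62 mm across, knob a flat-topped drum 28 mm across; 45 g. Point: middle of the knob's grip on the lid's axis, z up; 37 mm above the lid's underside, 26 mm above the plate, 8 mm below the knob's top. A 6 mm spigot under the plate hangs loosely (2.5 mm play) in the box's mouth: it lifts straight off, and set down elsewhere the lid stands on the spigot.
- barrel_knob (a point): Lid of barrel_box, pale wood, plate 57 mm across, knob a ball 24 mm across; 45 g. Point: middle of the knob's grip on the lid's axis, z up; 37 mm above the lid's underside, 26 mm above the plate, 12 mm below the knob's top. A 6 mm spigot under the plate hangs loosely (2.5 mm play) in the box's mouth: it lifts straight off, and set down elsewhere the lid stands on the spigot.
- tulip_knob (a point): Lid of tulip_box, pale wood, plate 63 mm across, knob an acorn with a pointed top, 21 mm across where it is gripped; 45 g. Point: middle of the knob's grip on the lid's axis, z up; 37 mm above the lid's underside, 26 mm above the plate, 21 mm below the knob's top. A 6 mm spigot under the plate hangs loosely (2.5 mm play) in the box's mouth: it lifts straight off, and set down elsewhere the lid stands on the spigot.
- squat_knob (a point): Lid of squat_box, pale wood, plate 55 mm across, knob a plain upright cylinder 17 mm across; 45 g. Point: middle of the knob's grip on the lid's axis, z up; 37 mm above the lid's underside, 26 mm above the plate, 10 mm below the knob's top. A 6 mm spigot under the plate hangs loosely (2.5 mm play) in the box's mouth: it lifts straight off, and set down elsewhere the lid stands on the spigot.
- straight_box: Turned wooden box (round open pot) that starts with its lid on: straight-sided, 63 mm across, 52 mm tall, about 120 g, loose in the carrying tray. Origin at the centre of its underside, z up. With the lid on, the knob point is 83 mm above this origin.
- barrel_box: Turned wooden box (round open pot) that starts with its lid on: barrel-shaped, 65 mm across the middle, 56 mm at the rim, 66 mm tall, about 120 g, loose in the carrying tray. Origin at the centre of its underside, z up. With the lid on, the knob point is 97 mm above this origin.
- tulip_box: Turned wooden box (round open pot) that starts with its lid on: narrow foot (46 mm) flaring to a 62 mm rim, 72 mm tall, about 120 g, loose in the carrying tray. Origin at the centre of its underside, z up. With the lid on, the knob point is 103 mm above this origin.
- squat_box: Turned wooden box (round open pot) that starts with its lid on: squat and bellied, 70 mm across the belly, 54 mm at the rim, 46 mm tall, about 120 g, loose in the carrying tray. Origin at the centre of its underside, z up. With the lid on, the knob point is 77 mm above this origin.
- rack: Empty slatted drying rack, pale plywood, 100 x 354 mm, 30 mm high, fixed. Origin: centre of its underside; y along its length, x across. Four compartments, 80 (y) x 84 mm (x) inside, centred at x = 0, y = -129, -43, 43, 129 mm. Slat tops 20 mm above the origin; 6 mm dividers and frame 10 mm above the slats. A lid standing in it has its knob point 57 mm above the origin.
- tray: Brown carrying tray, 96 x 366 mm, fixed; frame and four compartments (one box in each) as the rack's, floor 10 mm above the origin, fences 28 mm and ends 42 mm high. Which box stands where changes. Tray and rack lie side by side, each turned up to 0.2 rad, either of them on the left; their +y ends are their left ends as seen from the robot.
There are look-alikes about, which are no part of the job. What is shaped like the straight_box but orange or purple is not meant. Leave any black look-alike of the part that bears tulip_knob alone.

How it is judged:
At the end, for the whole second after the job is handed in: Each lid rests knob up (0.12 rad) on the rack's slats, within 20 mm across and 18 mm along of a compartment's centre, in the compartment with the same number from the left as its box has in the tray; all at rest; each box upright (0.1 rad) and within 25 mm of its start (x of straight_knob in the frame of rack between -0.02 and 0.02 m and z of straight_knob in the frame of rack between 0.05 and 0.064 m and angle between each of straight_knob, barrel_knob, tulip_knob, squat_knob's own z axis and vertical below 0.12 rad and ((y of straight_knob in the frame of rack between -0.147 and -0.111 m and y of straight_box in the frame of tray between -0.164 and -0.094 m) or (y of straight_knob in the frame of rack between -0.061 and -0.025 m and y of straight_box in the frame of tray between -0.078 and -0.008 m) or (y of straight_knob in the frame of rack between 0.025 and 0.061 m and y of straight_box in the frame of tray between 0.008 and 0.078 m) or (y of straight_knob in the frame of rack between 0.111 and 0.147 m and y of straight_box in the frame of tray between 0.094 and 0.164 m)) and linear speed of each of straight_lid, straight_box, barrel_lid, barrel_box, tulip_lid, tulip_box, squat_lid, squat_box below 0.02 m/s and angular speed of each of straight_lid, barrel_lid, tulip_lid, squat_lid below 0.2 rad/s and angle between each of straight_box, barrel_box, tulip_box, squat_box's own z axis and vertical below 0.1 rad and distance of each of straight_box, barrel_box, tulip_box, squat_box from where it was at the start of the episode below 0.025 m and x of barrel_knob in the frame of rack between -0.02 and 0.02 m and z of barrel_knob in the frame of rack between 0.05 and 0.064 m and ((y of barrel_knob in the frame of rack between -0.147 and -0.111 m and y of barrel_box in the frame of tray between -0.164 and -0.094 m) or (y of barrel_knob in the frame of rack between -0.061 and -0.025 m and y of barrel_box in the frame of tray between -0.078 and -0.008 m) or (y of barrel_knob in the frame of rack between 0.025 and 0.061 m and y of barrel_box in the frame of tray between 0.008 and 0.078 m) or (y of barrel_knob in the frame of rack between 0.111 and 0.147 m and y of barrel_box in the frame of tray between 0.094 and 0.164 m)) and x of tulip_knob in the frame of rack between -0.02 and 0.02 m and z of tulip_knob in the frame of rack between 0.05 and 0.064 m and ((y of tulip_knob in the frame of rack between -0.147 and -0.111 m and y of tulip_box in the frame of tray between -0.164 and -0.094 m) or (y of tulip_knob in the frame of rack between -0.061 and -0.025 m and y of tulip_box in the frame of tray between -0.078 and -0.008 m) or (y of tulip_knob in the frame of rack between 0.025 and 0.061 m and y of tulip_box in the frame of tray between 0.008 and 0.078 m) or (y of tulip_knob in the frame of rack between 0.111 and 0.147 m and y of tulip_box in the frame of tray between 0.094 and 0.164 m)) and x of squat_knob in the frame of rack between -0.02 and 0.02 m and z of squat_knob in the frame of rack between 0.05 and 0.064 m and ((y of squat_knob in the frame of rack between -0.147 and -0.111 m and y of squat_box in the frame of tray between -0.164 and -0.094 m) or (y of squat_knob in the frame of rack between -0.061 and -0.025 m and y of squat_box in the frame of tray between -0.078 and -0.008 m) or (y of squat_knob in the frame of rack between 0.025 and 0.061 m and y of squat_box in the frame of tray between 0.008 and 0.078 m) or (y of squat_knob in the frame of rack between 0.111 and 0.147 m and y of squat_box in the frame of tray between 0.094 and 0.164 m))); the robot touches nothing.
It fails at once if the straight box is tipped over or taken from its place (angle between straight_box's own z axis and vertical above 0.5 rad or distance of straight_box from where it was at the start of the episode above 0.05 m).
It fails at once if the barrel box is tipped over or taken from its place (angle between barrel_box's own z axis and vertical above 0.5 rad or distance of barrel_box from where it was at the start of the episode above 0.05 m).
It fails at once if the tulip box is tipped over or taken from its place (angle between tulip_box's own z axis and vertical above 0.5 rad or distance of tulip_box from where it was at the start of the episode above 0.05 m).
It fails at once if the squat box is tipped over or taken from its place (angle between squat_box's own z axis and vertical above 0.5 rad or distance of squat_box from where it was at the start of the episode above 0.05 m).
It also fails if it takes over 128 s, if anything falls off the work surface, if the arm or the gripper's body presses on something with over 40 N, if the wrist force passes 120 N, or if a joint passes its speed limit or range.

## Working session

There is one attempt and no reset: what is moved stays moved. The work goes in short steps, each a Python script; the robot and the scene stay as the last script left them, time stands still between calls to the robot, and variables do not carry over. Pictures are saved under pics/ and viewed, at most 14 in all, crops included, and the job is handed in when it is done.

```bash
mkdir -p pics; cat > cam.py <<'E'
import numpy as np, cv2
from station import *
def shot(n):
    c=camera(n); np.savez(f'/tmp/{n}.npz',**c); return c
def pts(c):
    d=c['depth']; v,u=np.mgrid[:d.shape[0],:d.shape[1]]
    P=np.stack([(u-c['cx'])/c['fx']*d,(v-c['cy'])/c['fy']*d,d],-1)
    W=(P-c['t'])@c['R']; W[d==0]=np.nan; return W
E
python3 - <<'E'
from cam import *
for n in('top','side'):
    c=shot(n); cv2.imwrite(f'pics/{n}0.png',c['image']); print(n,c['fx'],(-c['R'].T@c['t']).round(3),c['R'].round(2).tolist(),(c['depth']>0).mean())
print(read_time_s())
E
```

```text
top 491.5877338738431 [0.367 0.031 1.237] [[-0.02, -1.0, -0.01], [-0.99, 0.02, -0.16], [0.16, 0.0, -0.99]] 0.996124267578125
side 425.0431510540667 [0.191 0.95  0.796] [[-0.93, -0.37, 0.0], [-0.22, 0.55, -0.81], [0.3, -0.75, -0.59]] 0.9959004720052084
0.1
```

View pics/top0.png

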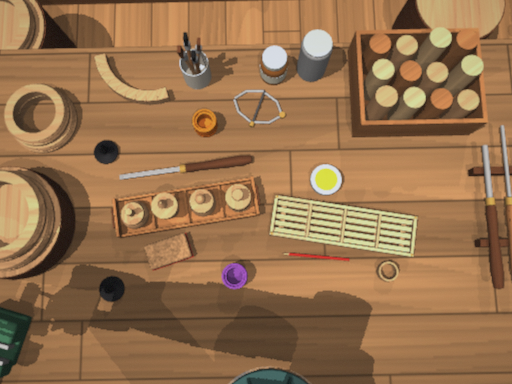

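View pics/side0.png

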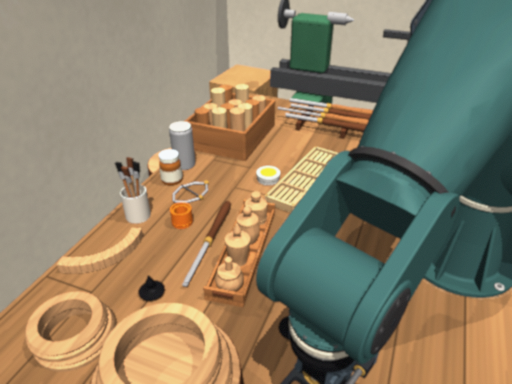

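The top view shows the tray at about (187,207), with lidded boxes at (133,213), (165,205), (202,202) and (238,196). The rack is at (343,225). The side view is partly blocked by the arm. Next I measure from depth.

```bash
cat > meas.py <<'E'
from cam import *
c=dict(np.load('/tmp/top.npz')); W=pts(c); im=c['image']; z=W[...,2]
hsv=cv2.cvtColor(im,cv2.COLOR_BGR2HSV)
print('table z',np.nanmedian(z[300:370,400:500]))
# rack: pale greenish-yellow region
roi=np.zeros(z.shape,np.uint8); roi[185:262,262:425]=1
m=((z>0.012)&(z<0.05)&(roi>0)).astype(np.uint8)
m=cv2.morphologyEx(m,cv2.MORPH_CLOSE,np.ones((9,9)))
n,l,s,_=cv2.connectedComponentsWithStats(m); k=1+s[1:,4].argmax(); print('rack blob',s[k])
mm=(l==k)&(z>0.023); P=W[mm]; print('rack top z pct',np.percentile(P[:,2],[5,50,95]).round(4))
r=cv2.minAreaRect((P[:,:2]*1000).astype(np.float32)); print('rack rect',r)
# tray
roi[:]=0; roi[170:242,105:268]=1
m=((z>0.012)&(roi>0)).astype(np.uint8)
n,l,s,_=cv2.connectedComponentsWithStats(m); k=1+s[1:,4].argmax(); print('tray blob',s[k])
P=W[(l==k)&(z<0.046)]; print('tray rect',cv2.minAreaRect((P[:,:2]*1000).astype(np.float32)))
# lids
for u,v in((133,213),(165,205),(202,202),(238,196)):
    w=W[v-22:v+22,u-22:u+22].reshape(-1,3); 
    w=w[w[:,2]>.04]; zt=w[:,2].max(); 
    h=np.histogram(w[:,2],np.arange(.04,.15,.004)); 
    print((u,v),'top',zt.round(4), 'hist',h[0].tolist())
    for d in (.006,.012,.02,.028):
        q=w[w[:,2]>zt-d]; (cx,cy),rad=cv2.minEnclosingCircle((q[:,:2]*1000).astype(np.float32)); print('  ',d,len(q),round(cx,1),round(cy,1),'r',round(rad,1),q.mean(0).round(4))
E
python3 meas.py
python3 -c "
import cv2
a=cv2.imread('pics/top0.png')[165:265,100:425];cv2.imwrite('pics/top0c.png',cv2.resize(a,None,fx=2.45,fy=2.45,interpolation=cv2.INTER_CUBIC))"
```

```text
table z 0.00023290442853209
rack blob [ 270  185  148   77 6325]
rack top z pct [0.0234 0.0291 0.0337]
rack rect ((496.3492126464844, -195.36744689941406), (359.1455383300781, 158.5823211669922), 75.61071014404297)
tray blob [ 111  176  150   61 4297]
tray rect ((535.0635375976562, 196.56576538085938), (97.29171752929688, 366.54736328125), 7.997161388397217)
(133, 213) top 0.1014 hist [146, 84, 40, 18, 63, 195, 73, 7, 1, 7, 5, 25, 17, 14, 23, 5, 0, 0, 0, 0, 0, 0, 0, 0, 0, 0, 0]
   0.006 36 516.7 321.2 r 8.1 [0.5162 0.3209 0.0977]
   0.012 53 530.7 295.2 r 36.8 [0.5187 0.311  0.0958]
   0.02 89 530.7 295.2 r 36.8 [0.5227 0.2962 0.0919]
   0.028 96 529.8 294.7 r 36.8 [0.522  0.2978 0.0909]
(165, 205) top 0.1373 hist [22, 20, 19, 8, 5, 7, 3, 4, 5, 7, 27, 213, 220, 27, 1, 0, 0, 1, 10, 16, 15, 8, 8, 7, 1, 0, 0]
   0.006 8 529.9 238.9 r 4.1 [0.5309 0.2393 0.1338]
   0.012 21 531.0 239.8 r 5.7 [0.5312 0.2389 0.1305]
   0.02 48 530.6 239.0 r 9.3 [0.5303 0.2376 0.1254]
   0.028 66 531.3 239.6 r 10.4 [0.5298 0.2384 0.1227]
(202, 202) top 0.1236 hist [10, 5, 15, 21, 23, 20, 20, 9, 7, 73, 209, 78, 3, 1, 0, 0, 5, 9, 23, 31, 13, 0, 0, 0, 0, 0, 0]
   0.006 30 539.9 152.7 r 8.5 [0.5404 0.1527 0.1198]
   0.012 68 540.9 151.5 r 10.7 [0.5408 0.1516 0.1172]
   0.02 81 541.6 152.2 r 11.8 [0.5403 0.1514 0.1159]
   0.028 81 541.6 152.2 r 11.8 [0.5403 0.1514 0.1159]
(238, 196) top 0.1071 hist [99, 34, 5, 6, 6, 15, 167, 198, 18, 1, 0, 0, 0, 5, 40, 57, 11, 0, 0, 0, 0, 0, 0, 0, 0, 0, 0]
   0.006 49 552.1 65.9 r 13.4 [0.552  0.0655 0.1031]
   0.012 109 552.3 65.5 r 13.9 [0.5516 0.0655 0.1009]
   0.02 113 552.3 65.5 r 13.9 [0.5516 0.0654 0.1007]
   0.028 113 552.3 65.5 r 13.9 [0.5516 0.0654 0.1007]
```

View pics/top0c.png

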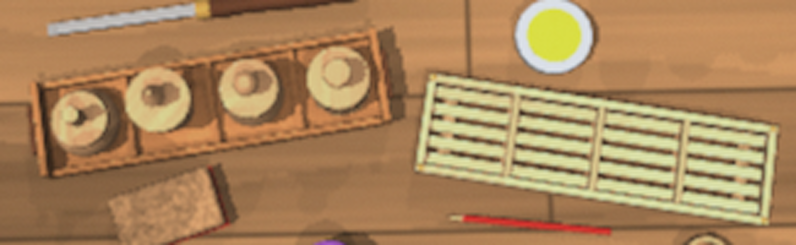

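From left to right the boxes are squat, tulip, barrel, straight. Their knob-top heights match the expected 97, 134, 119 and 101 mm. The white bowl got into the rack mask, so I'll redo the rack and the squat knob by colour.

```bash
cat > meas2.py <<'E'
from cam import *
c=dict(np.load('/tmp/top.npz')); W=pts(c); z=W[...,2]; hsv=cv2.cvtColor(c['image'],cv2.COLOR_BGR2HSV)
o=-c['R'].T@c['t']
def cast(uv,zz):
    uv=np.atleast_2d(uv).astype(float); d=np.c_[(uv[:,0]-c['cx'])/c['fx'],(uv[:,1]-c['cy'])/c['fy'],np.ones(len(uv))]@c['R']
    return (o+d*((zz-o[2])/d[:,2])[:,None])[:,:2]
print('rack hsv',np.median(hsv[205:245,285:405].reshape(-1,3),0),'wood',hsv[275:285,300:310].reshape(-1,3).mean(0))
m=cv2.inRange(hsv,(22,40,150),(45,255,255)); m[:195]=0;m[258:]=0;m[:,:265]=0;m[:,422:]=0
m=cv2.morphologyEx(m,cv2.MORPH_CLOSE,np.ones((7,7)))
n,l,s,_=cv2.connectedComponentsWithStats(m);k=1+s[1:,4].argmax();print(s[k])
cn=max(cv2.findContours((l==k).astype(np.uint8),cv2.RETR_EXTERNAL,cv2.CHAIN_APPROX_NONE)[0],key=cv2.contourArea)[:,0]
print('rack',cv2.minAreaRect((cast(cn,.03)*1000).astype(np.float32)))
for nm,u,v,h,pr in(('squat',133,213,.077,27.5),('tulip',165,205,.103,31.5),('barrel',202,202,.097,28.5),('straight',238,196,.083,31)):
    w=W[v-20:v+21,u-16:u+17].reshape(-1,3); zp=.01+h-.026
    top={'squat':10,'tulip':21,'barrel':12,'straight':8}[nm]/1000
    q=w[w[:,2]>.01+h-.008]; p=w[abs(w[:,2]-zp)<.006]
    f=lambda a:cv2.minEnclosingCircle((a[:,:2]*1000).astype(np.float32))
    q=w[(w[:,2]>.01+h-.012)]; t=w[w[:,2]>.01+h+top-.006]
    print(nm,'knob',f(q),'top',f(t),len(t),'plate',f(p), p[:,:2].mean(0))
E
python3 meas2.py
```

```text
rack hsv [ 26.  77. 185.] wood [ 14.14 131.3  199.18]
[ 270  196  147   61 5869]
rack ((479.72998046875, -190.14743041992188), (354.20831298828125, 100.77571105957031), 80.0345687866211)
squat knob ((516.8079833984375, 321.0582580566406), 8.407422065734863) top ((516.7545166015625, 320.88946533203125), 8.237770080566406) 42 plate ((517.0816650390625, 321.1464538574219), 27.494983673095703) [0.51612805 0.3197426 ]
tulip knob ((531.2736206054688, 239.64881896972656), 10.438337326049805) top ((531.5016479492188, 239.7852325439453), 5.213046073913574) 16 plate ((531.2442016601562, 239.3147430419922), 31.68120574951172) [0.53046695 0.23810604]
barrel knob ((541.6072998046875, 152.23056030273438), 11.783581733703613) top ((541.2543334960938, 152.1072235107422), 10.360273361206055) 65 plate ((541.3524780273438, 152.45912170410156), 28.80356788635254) [0.53987739 0.15145799]
straight knob ((552.2957763671875, 65.4778060913086), 13.933553695678711) top ((552.3140869140625, 65.48396301269531), 13.922077178955078) 110 plate ((552.5154418945312, 64.81256866455078), 31.37220001220703) [0.55013537 0.06510229]
```

All radii and sizes agree with the given values, including the rack at 354 x 101 mm. I'll run the first lid and check it.

```bash
cat > job.py <<'E'
from cam import *
K={'squat':(.5168,.321,.077,.129),'tulip':(.5312,.2395,.103,.043),'barrel':(.5414,.1523,.097,-.043),'straight':(.5523,.0653,.083,-.129)}
RC=np.array([.4797,-.1901]); RY=np.radians(-9.97); TY=np.radians(8)
def ori(a,s): return [np.pi,0,a+s*np.pi/2]
def do(nm,s=-1):
    x,y,h,ry=K[nm]; zg=.01+h+.006; up=.24
    p=RC+ry*np.array([-np.sin(RY),np.cos(RY)]); zr=.057+.006
    for q in ((x,y,zg,TY),(p[0],p[1],zr,RY)): print('ik',None if (j:=solve_ik(q[:3],ori(q[3],s))) is None else j)
    grip(.6,15)
    move_pose([x,y,up],ori(TY,s)); move_l([x,y,zg+.001],speed=.15)
    grip(0,15); g=read_finger_gap()*91; print(nm,'gap mm',round(g,1),'F',read_gripper_force())
    move_l([x,y,up],speed=.15); print('after lift gap',round(read_finger_gap()*91,1))
    move_pose([p[0],p[1],up],ori(RY,s)); move_l([p[0],p[1],zr+.03],speed=.2)
    hit=move_l([p[0],p[1],zr-.002],speed=.03,max_force=4); print('contact',hit,'grasp z',read_eef_pos()[2]-.006)
    pause(.2); grip(.6); move_l([p[0],p[1],up],speed=.2); print('t',read_time_s())
E
python3 - <<'E'
from job import *
do('squat')
c=shot('top'); cv2.imwrite('pics/a1.png',c['image'][20:320])
E
```

```text
ik [ 5.17503620e-01  4.13416942e-01  1.96684317e+00 -4.44089210e-16
  7.61332540e-01 -2.76371537e+00]
ik None
squat gap mm 15.9 F 14.994266034991597
after lift gap 15.7Traceback (most recent call last):
  File "<stdin>", line 2, in <module>
  File "job.py", line 13, in do
    move_pose([p[0],p[1],up],ori(RY,s)); move_l([p[0],p[1],zr+.03],speed=.2)
    ~~~~~~~~~^^^^^^^^^^^^^^^^^^^^^^^^^^
station.PlanningError: the arm cannot take that pose within its joint ranges
```

The pre-check showed the joint-6 range rules out this wrist flip over the rack. The lid is held at height, so I place it with the other half turn.

```bash
python3 - <<'E'
s=open('job.py').read()
a,b=s.split("    grip(.6,15)\n",1)
i=b.index("    move_pose([p[0]")
b1,b2=b[:i],b[i:]
a=a.replace("s=-1):","s=1,held=False):").replace("print('ik',None if (j:=solve_ik(q[:3],ori(q[3],s))) is None else j)","assert solve_ik(q[:3],ori(q[3],s)) is not None,q")
b1="    if not held:\n        grip(.6,15)\n"+''.join('    '+l+'\n' for l in b1.splitlines())
open('job.py','w').write(a+b1+b2)
E
python3 - <<'E'
from job import *
for n in K:
    x,y,h,ry=K[n];p=RC+ry*np.array([-np.sin(RY),np.cos(RY)])
    for a,b,zs,t in((x,y,h+.016,TY),(p[0],p[1],.063,RY)):
        print(n,[solve_ik([a,b,zz],ori(t,1)) is not None for zz in(zs-.002,.24)],end=' ')
print()
do('squat',held=True)
c=shot('top'); cv2.imwrite('pics/a1.png',c['image'][20:320])
E
```

```text
squat [True, True] squat [True, True] tulip [True, True] tulip [True, True] barrel [True, True] barrel [True, True] straight [True, True] straight [True, True] 
contact True grasp z 0.05761029732436337
t 12.1833
```

View pics/a1.png

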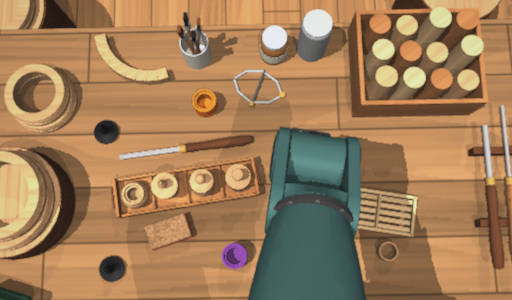

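The squat box is open at crop (133,195), the other three are undisturbed, and the lid made contact at the right height. The arm hides that part of the rack. I continue with the other lids.

```bash
python3 - <<'E'
from job import *
for n in('tulip','barrel','straight'): do(n)
move_pose([.227,.662,.3],ori(TY,1)); print(read_time_s())
c=shot('top'); cv2.imwrite('pics/a2.png',cv2.resize(c['image'][165:265,100:425],None,fx=2.45,fy=2.45,interpolation=cv2.INTER_CUBIC))
W=pts(c); w=W[185:262,262:425].reshape(-1,3)
for n in K:
    ry=K[n][3]; ca,sa=np.cos(RY),np.sin(RY)
    L=(w[:,:2]-RC)@np.array([[ca,-sa],[sa,ca]])
    q=(abs(L[:,1]-ry)<.045)&(abs(L[:,0])<.055)&(w[:,2]>.055)
    top={'squat':10,'tulip':21,'barrel':12,'straight':8}[n]
    (x,y),r=cv2.minEnclosingCircle((L[q]*1000).astype(np.float32))
    print(n,'dx',round(x,1),'dy',round(y-1000*ry,1),'r',round(r,1),'ztop',w[q,2].max().round(4),'want',(57+top)/1000)
E
```

```text
tulip gap mm 17.9 F 13.551933015551185
after lift gap 18.3
contact True grasp z 0.05733014974181289
t 21.35
barrel gap mm 21.1 F 14.985083814826794
after lift gap 21.3
contact True grasp z 0.05778156758342264
t 30.4667
straight gap mm 26.5 F 15.012970228563063
after lift gap 26.1
contact True grasp z 0.057687476056695074
t 39.675
43.1833
squat dx 2.2 dy -1.1 r 8.2 ztop 0.0719 want 0.067
tulip dx 0.7 dy 1.3 r 10.3 ztop 0.0809 want 0.078
barrel dx 0.8 dy 1.1 r 11.8 ztop 0.0718 want 0.069
straight dx 1.3 dy 1.0 r 14.5 ztop 0.0728 want 0.065
```

View pics/a2.png

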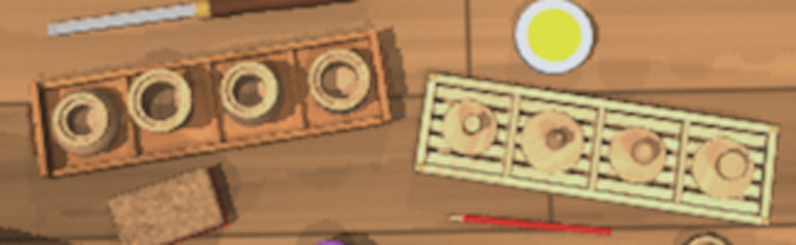

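All four boxes are open and in place. The four lids stand knob up in their compartments in the right order, centred within about 2 mm. The heights agree within the depth noise seen at the start, so I hand in.

```bash
python3 -c "
from station import *
pause(.3); print(finish_job())"
```

```text
the job is handed in; nothing more can be done
None
```

The job is handed in at about 43 s on the robot's clock: all four lids stand knob up in the rack in box order (squat, tulip, barrel, straight from the left), each within about 3 mm of its compartment centre in the last picture, and the open boxes are upright in the tray; no verdict came back.

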